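# Proof-pull a spring gauge to its set mark

### The arm

A 6-joint arm with a two-finger parallel gripper is mounted at the origin on a cart in front of the work surface, level with it; the furniture and walls round the work are solid. World frame = base frame: x ahead of the robot, y to its left, z up, the work surface at z = 0. Lengths are in m, angles in rad, forces in N, time in s.
With the tool pointing down it reaches from about 0.325 to 0.75 m from the base axis. Payload 7.6 kg.
Tool frame: the origin (TCP) lies on the centre line of the jaws, within the pads' length; the fingertips stand tip_reach ahead of it and the grasp point (between the pads) lies 8 mm behind it (tip_reach is the distance from the TCP to the fingertips, in m); z points along the fingers, y is the line along which they close (so a half turn about z gives the same grasp; the last joint's range is limited). The gripper opens to 85 mm and grips with 20 to 120 N. Pads are 22 mm wide; open, the fingers measure 114 mm over their backs; the gripper's body (76 mm by 85 mm) begins 54 mm behind the grasp point. The pads swing forward as they close: fully open they stand 13 mm farther back than shut.
Start: joints at [1.098, 0.052, 1.401, -0, 1.689, -0.07], TCP at [0.206, 0.483, 0.242] pointing down, gripper open.
Joint ranges: [-2.9, 2.9], [-0.91, 2.17], [0.12, 2.37], [-1.06, 4.2], [0.26, 2.73], [-2.93, 2.93]. Speed limits (rad/s): [2.57, 2.57, 3.01, 3.14, 3.14, 3.14].

### API

Orientations are given as a unit quaternion [w, x, y, z].
In Python, from plant import read_state, read_camera, finish_job, tip_reach gives the robot as it stands.
- The arm moves only by the tool step_arm, never from a script. Its argument "plan" is one flat list of numbers, 7 for each row, row after row: the opening, from 0 (shut) to 1 (fully open), then the shift along the world's x, y, z in units of 40 mm (1.0 is 40 mm), then the turn, a rotation vector about the world's x, y, z in units of 5 degrees (1.0 is 5 degrees). A call has 1 to 5 rows; each row shifts and turns the commanded pose from where the row before left it; what a row does not reach is not made up. A row lasts 1/10 s, in which the tool goes at most 50 mm and 8.59 degrees, less where a joint would pass 70% of its speed; a pose out of reach is approached as far as the arm can. A call is refused whole if a number of a shift passes 1 or a number of a turn 1, either way. A call with a gripper value outside its range is refused whole. The fingers move at their own pace and stop on an object; "squeeze" is the grip in N (left out, the last holds). Time passes only in rows, so rows that do not move let the fingers close. It gives the time, the measured TCP pose, the force, the opening and the grip force at its end, in the units of the state.
- read_state(): the state, without advancing time (a new reading comes with each control period).
- read_camera(name): name is "scene" or "top" or "wrist"; returns a dict with "color" (400x640x3 uint8, blue, green, red), "z_map" (400x640 float32, m along the optical axis (not along the pixel's ray), 0 where there is no reading), "camera_matrix" (3x3 intrinsics, pixels), "R" (3x3) and "t" (3): a world point X has camera coordinates R X + t; the wrist camera has in their place "hand_eye" (4x4, takes a point from camera to tool coordinates, whose origin is the TCP and whose axes are the flange's). Camera axes: x right, y down, z forward; pixel columns grow to the right and rows downward; lengths in m; the calibration is good to about 2 mm. A picture is of the moment at which its call begins: read the wrist's pose just before it.
- finish_job(): hands the job in; it is judged then, once.
The state is a dict: "clock": time; "joint_pos": joint angles; "joint_velocities": joint speeds; "joint_efforts": joint torques, N m; "tcp_pos": TCP position; "tool_rot": TCP orientation; "ft_force": force on the tool from outside, world axes, zero at the start; "torque": the same for the moment, N m; "width": finger opening in m; "finger_force": force on a finger pad.
Only numpy, scipy, OpenCV 4.12 (cv2) and the standard library are available. Lean on these libraries where they do the work, as an engineer would, in place of code of your own. Each camera call takes 0.05 s, during which the arm holds its last target. There are 200 camera calls.

### The job

Lift the carton that stands in front of the pull gauge's handle and set it down flat on the floor of the white foam tray, beside the jar. Then pull the gauge's D handle straight out until the drag pointer on top of the housing lies between the two prongs of the brass set mark, hold it there for about two seconds, and ease the handle back fully home without letting it snap, so that the pointer stays behind between the prongs. Do not knock over or shift the water bottle, the solder reel or the jar.

Things in the scene. Friction and masses are not known exactly. Their poses are not given: they have to be found in the camera images.
- carton_center (a point): Centre of the blue and white carton, a closed box 56 (its x) x 68 (its y) x 40 mm (z, upright), 0.1 to 0.2 kg, standing on the table 75 to 125 mm in front of the gauge handle, in the handle's path. The point is 20 mm above its underside.
- tray: White foam tray, fixed to the table, 165 (its x) x 136 (its y) x 74 mm high. Origin: centre of its underside on the table. Its inner floor is 50 mm above the table; the 5 mm walls rise 24 mm above the floor; inside 144 (x) x 114 (y) mm. A jar stands in the half on its -x side; the half on its +x side is free. Right of it (x over 0.36, y under -0.18 m) stand instruments up to 0.3 m high: pass over them.
- jar_center (a point): Centre of the small jar with a red cap, 45 mm across and 61 mm tall, standing on the tray's floor (its top is 111 mm above the table). To be left where it is (30 mm of shift is tolerated).
- handle (a point): Middle of the grip bar of the gauge's D handle. +x points from the handle to the housing: pulling out is level along -x; y runs along the bar; z up. Black grip bar 104 (y) x 14 (x) x 18 mm (z), centre 45 mm above the table. Two 10 mm side rods at its ends, 94 mm apart, join it to a cross plate 24 mm high; the clear opening inside the D is 84 mm wide (y) and 63 mm deep (x).
- gauge_bar (a joint): How far the handle is pulled out, m: 0 = fully home against its stop, grows as it is pulled along -x of handle, end of travel 0.105. A spring pulls it home with 4 N + 100 N per m of pull (13 N at 0.09 m), moving mass 0.25 kg; let go, it flies home. The grey housing (130 along x, 70 wide, 64 mm high, on a base plate 160 x 110 x 8 mm, all fixed) begins 90 mm behind the grip bar's middle at home.
- bar_index (a point): Point of the draw bar, on the centre line at the housing's top face (64 mm above the table). It moves with the handle, always 200 mm from handle along +x (axes as handle). Once the bar meets the drag pointer, this point and the pointer are level along x and the bar pushes the pointer.
- pointer (a point): Middle of the needle of the drag pointer, a dark bar 3 mm wide (x) and 40 mm long (y) lying across the scale on top of the housing, 80 mm above the table, 20 mm to the +y side of the centre line; axes as handle. The draw bar pushes it along -x; a friction of 1 N keeps it where it was pushed when the bar goes back.
- drag_pointer (a joint): How far the pointer stands from its zero, m; grows along -x of handle. Its zero and the zero of gauge_bar belong together: pulling the bar to q beyond the pointer carries the pointer to q. It starts between 0.005 and 0.02.
- mark_gap (a point): Middle of the gap of the set mark, a brass clip on the housing's +y edge with two upright prongs 12 mm apart (clear), each 3 mm thick (x), 24 mm wide (y), tops 75 mm above the table. The point is 80 mm up, 20 mm to the +y side of the centre line, axes as handle: pointer coincides with it when at the mark. It stands at a pull of 0.045 to 0.09 m, anew each time.
- bottle: Clear water bottle, 63 mm across and 213 mm tall, standing loose on one side of the handle (either side). Origin: centre of its underside. To be left standing where it is (30 mm of shift is tolerated).
- reel: Reel of solder standing on its flange, 55 mm across and 45 mm tall, loose, on the other side of the handle. Origin: centre of its underside. To be left standing where it is (30 mm of shift is tolerated).
Mind the look-alikes: they are no part of the job. What is shaped like the part that bears carton_center but green, orange or turquoise is not meant.

How it is judged:
On the way, in this order (a step that is already met when the one before it is completed fails the run):
1. the carton stands flat on the tray's floor, let go (x of carton_center in the frame of tray between -0.07 and 0.07 m and y of carton_center in the frame of tray between -0.055 and 0.055 m and z of carton_center in the frame of tray between 0.062 and 0.078 m and angle between carton_center's own z axis and vertical below 0.12 rad and contact force between the fingers and carton below 0.1 N), for 0.2 s.
2. the handle is pulled out and held for a second with the draw bar within 5.5 mm of the mark's middle (x of bar_index in the frame of mark_gap between -0.0055 and 0.0055 m), for 1 s.
At the end, for the whole second after the job is handed in: The carton stands flat and at rest on the tray's floor, within its walls; the gauge handle is fully home (within 4 mm) and let go; the drag pointer lies between the prongs, within 5.5 mm of the middle of the mark along the scale (all of step 1 and linear speed of carton below 0.02 m/s and value of joint gauge_bar below 0.004 m and x of pointer in the frame of mark_gap between -0.0055 and 0.0055 m); the robot touches nothing.
It fails at once if the handle snaps back (faster than 0.5 m/s) (velocity of joint gauge_bar below -0.5 m/s).
It fails at once if the bottle is shifted by more than 30 mm or tipped (distance of bottle from where it was at the start of the episode above 0.03 m or angle between bottle's own z axis and vertical above 0.4 rad).
It fails at once if the reel is shifted by more than 30 mm or tipped (distance of reel from where it was at the start of the episode above 0.03 m or angle between reel's own z axis and vertical above 0.4 rad).
It fails at once if the jar is shifted by more than 30 mm or tipped (distance of jar_center from where it was at the start of the episode above 0.03 m or angle between jar_center's own z axis and vertical above 0.4 rad).
It also fails if it takes over 61 s, if anything falls off the work surface, if the arm or the gripper's body presses on something with over 40 N, if the wrist force passes 120 N, or if a joint passes its speed limit or range.

## Working session

There is one attempt and no reset: what is moved stays moved. The work goes in short steps, Python scripts to look and compute and a tool call to move; the robot and the scene stay as the last step left them, time stands still between calls to the robot, and variables do not carry over. Pictures are saved under pics/ and viewed, at most 10 in all, crops included, and the job is handed in when it is done.

Besides the shell and the picture viewer there is one more tool, called after "Call:" as name(argument=value, ...), one argument or row to a line, values as JSON. step_arm: Moves the arm, as the interface text tells. Its arguments: {"type":"object","properties":{"plan":{"type":"array"},"squeeze":{"type":"number"}},"required":["plan"]}

```bash
mkdir -p pics
cat > h.py <<'E'
import numpy as np, cv2
from plant import *
def cloud(c):
    K=c["camera_matrix"];z=c["z_map"];v,u=np.mgrid[0:400,0:640]
    p=np.stack([(u-K[0,2])/K[0,0]*z,(v-K[1,2])/K[1,1]*z,z],-1)
    w=(p-c["t"])@c["R"]; w[z==0]=np.nan
    return w
def ray(c,u,v,h):
    K=c["camera_matrix"];d=c["R"].T@np.array([(u-K[0,2])/K[0,0],(v-K[1,2])/K[1,1],1]);o=-c["R"].T@c["t"]
    return o+d*(h-o[2])/d[2]
E
python3 - <<'E'
from h import *
import pickle
s=read_state();print(s,tip_reach)
for n in("top","scene"):
    c=read_camera(n);pickle.dump(c,open(n+".pkl","wb"));cv2.imwrite(f"pics/{n}.png",c["color"]);print(n,-c["R"].T@c["t"],c["R"],c["camera_matrix"])
E
```

```text
{'clock': 0.0, 'joint_pos': array([ 1.09768292e+00,  5.28598766e-02,  1.40176309e+00, -1.65751536e-05,
        1.68862178e+00, -7.03022592e-02]), 'joint_velocities': array([-1.05512687e-03,  4.87786913e-04, -7.94885988e-04, -3.96717583e-05,
       -8.39543480e-04, -2.75297144e-04]), 'joint_efforts': array([ 1.78382899e-03, -3.81680703e+01, -3.60179043e+01,  2.47109188e-05,
        6.40090278e-03, -2.37444709e-05]), 'tcp_pos': array([0.20564995, 0.48271899, 0.24144096]), 'tool_rot': array([-2.13763315e-04,  2.00047569e-01,  9.79785838e-01, -7.97952501e-04]), 'ft_force': array([-0.64673362, -0.3666995 ,  0.16516515]), 'torque': array([-0.03578077, -0.03927763,  0.0281045 ]), 'finger_force': 0.0, 'width': 0.08546068945275694} 0.011
top [0.291515   0.27552888 1.27787035] [[-0.01433226 -0.99987182 -0.00713674]
 [-0.98062238  0.0154503  -0.1952973 ]
 [ 0.19538253  0.00419939 -0.98071812]] [[513.91597808   0.         324.80777382]
 [  0.         513.91597808 204.36309808]
 [  0.           0.           1.        ]]
scene [0.00539835 1.11272315 0.53834075] [[-0.84380605 -0.53645908 -0.01424782]
 [-0.2140917   0.36085668 -0.90771537]
 [ 0.49209358 -0.76288539 -0.41934449]] [[412.02430143   0.         316.00879756]
 [  0.         412.02430143 205.27558855]
 [  0.           0.           1.        ]]
```

View pics/top.png

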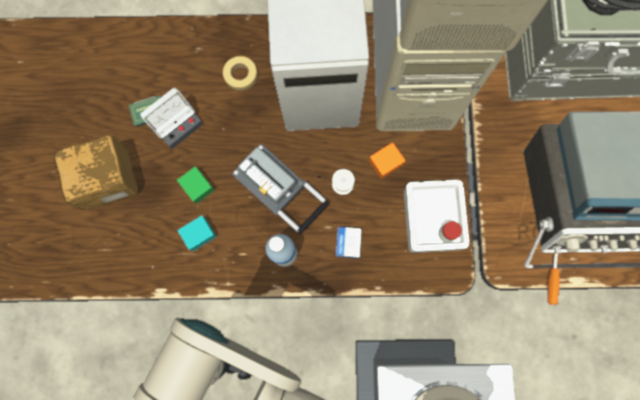

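View pics/scene.png

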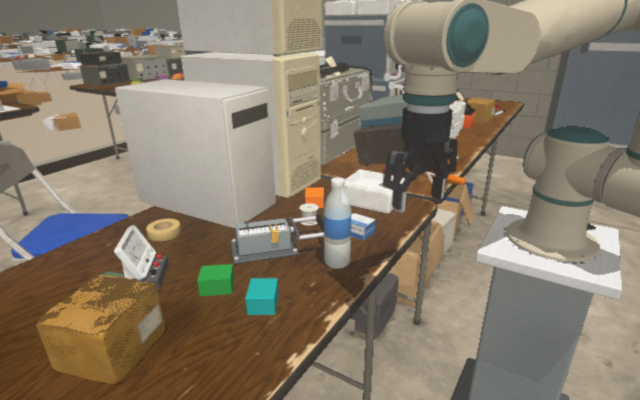

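The top view shows the housing near (268,173), the D handle's grip bar near (306,216), the carton at (348,242), the tray at (437,215) with the jar at (452,231), the bottle at (281,250) and the reel at (343,181). The scene view shows the bottle in front of the gauge.

Run:
```python
from h import *
import pickle
c=pickle.load(open("top.pkl","rb"));w=cloud(c);im=c["color"]
cv2.imwrite("pics/crop.png",cv2.resize(im[135:280,220:480],None,fx=3,fy=3,interpolation=cv2.INTER_CUBIC))
hsv=cv2.cvtColor(im,cv2.COLOR_BGR2HSV)
def rect(mask,h,name):
    n,l,st,ce=cv2.connectedComponentsWithStats(mask.astype(np.uint8))
    for i in np.argsort(-st[1:,4])[:2]+1:
        vu=np.argwhere(l==i);P=np.array([ray(c,u,v,h) for v,u in vu])
        r=cv2.minAreaRect(P[:,:2].astype(np.float32)); print(name,st[i],np.round(r[0],4),np.round(r[1],4),round(r[2],1),"medz",np.nanmedian(w[l==i][:,2]))
X,Y,Z=w[...,0],w[...,1],w[...,2]
roi=np.zeros((400,640),bool)
def R(a,b,c_,d):
    m=np.zeros((400,640),bool);m[c_:d,a:b]=1;return m
rect(R(330,370,220,265)&(Z>.03)&(Z<.05),.04,"carton")
rect(R(395,475,170,260)&(Z>.066)&(Z<.08),.074,"trayrim")
rect(R(435,470,215,248)&(hsv[...,1]>150)&((hsv[...,0]<10)|(hsv[...,0]>170)),.111,"jar")
rect(R(325,360,165,200)&(Z>.037)&(Z<.05),.045,"reel")
rect(R(262,300,230,270)&(Z>.19)&(Z<.23),.213,"bottlecap")
rect(R(262,310,230,280)&(Z>.06)&(Z<.23),.14,"bottle")
rect(R(265,335,180,240)&(hsv[...,2]<70)&(Z>.035),.054,"grip")
rect(R(225,305,140,210)&(Z>.054)&(Z<.07),.064,"housing")
rect(R(225,305,140,210)&(hsv[...,1]>90)&(Z>.05),.075,"brass")
```

```text
carton [336 227  25  30 657] [0.4448 0.2263] [0.056  0.0691] 84.7 medz 0.040207093812877334
trayrim [ 406  180   63   71 1155] [0.5025 0.0153] [0.1643 0.1354] 2.1 medz 0.07195278229429383
trayrim [438 225  10  18  27] [0.4551 0.007 ] [0.0416 0.0162] 14.0 medz 0.07458206053346092
jar [444 222  17  17 217] [ 0.4594 -0.0091] [0.0344 0.0388] 25.5 medz 0.11082762112912073
reel [332 170  22  21 349] [0.5979 0.2362] [0.0519 0.0508] 89.1 medz 0.04486696061770164
bottlecap [269 237  15  15 176] [0.4212 0.3829] [0.0294 0.0292] 0.1 medz 0.2124283536104365
bottle [266 234  30  31 702] [0.4189 0.3802] [0.0683 0.0608] 44.8 medz 0.17184698680912633
grip [298 201  31  33 221] [0.5052 0.3111] [0.0135 0.1016] 46.6 medz 0.052862474559349754
grip [288 200   3   3   3] [0.5451 0.3677] [0.     0.0069] 45.1 medz 0.03694300084364011
housing [ 238  148   57   53 1435] [0.6084 0.4239] [0.1348 0.0759] 46.5 medz 0.06421704767632616
housing [276 181  29  29 111] [0.5579 0.3644] [0.0105 0.0962] 45.1 medz 0.05707730411336742
brass [259 187   8   8  35] [0.5675 0.4298] [0.021  0.0102] 44.1 medz 0.06756571079823637
```

View pics/crop.png

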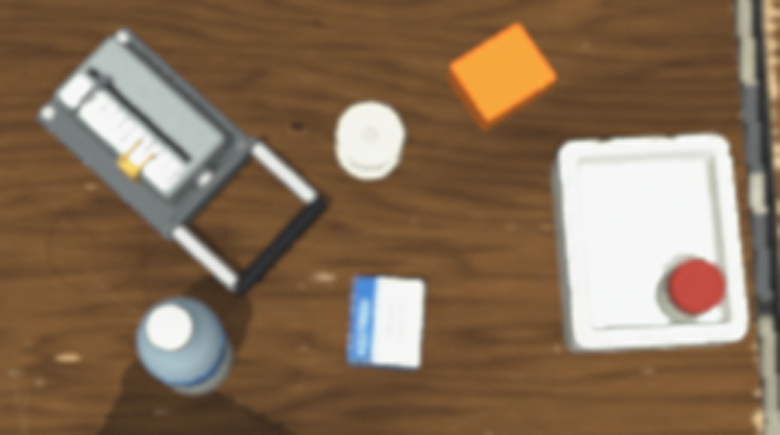

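Crop: carton at (385,322), jar at (695,287) in the lower right of the tray, brass prongs at (128,165), and the needle's slider near the scale's upper-left end (100,80). The sizes and heights all match those given. I'll move above the carton.

Call:
step_arm(
  plan=[1,0,0,1,0,0,0,1,0.747,-0.803,0,0,0,0.445,1,0.747,-0.803,0,0,0,0.445,1,0.747,-0.803,0,0,0,0.445,1,0.747,-0.803,0,0,0,0.445],
  squeeze=40,
)

```text
clock: 0.6
tcp_pos: [0.326, 0.3531, 0.282]
tool_rot: [-0.0, 0.122, 0.992, -0.0]
ft_force: [1.4, 0.8, 0.4]
width: 0.0855
finger_force: 0.0
```

Call:
step_arm(
  plan=[1,0.747,-0.803,0,0,0,0.445,1,0.747,-0.803,0,0,0,0.445,1,0.747,-0.803,0,0,0,0.445,1,0.747,-0.803,0,0,0,0.445,1,0,0,0,0,0,0],
)

```text
clock: 1.1
tcp_pos: [0.4472, 0.2224, 0.2814]
tool_rot: [-0.0, 0.048, 0.999, -0.001]
ft_force: [-0.4, 1.0, -0.8]
width: 0.085
finger_force: 0.0
```

```bash
cat >> h.py <<'E'
from scipy.spatial.transform import Rotation as Ro
def wrist():
    s=read_state();c=read_camera("wrist");q=s["tool_rot"];Rt=Ro.from_quat([q[1],q[2],q[3],q[0]]).as_matrix()
    H=c["hand_eye"];A=Rt@H[:3,:3];o=Rt@H[:3,3]+s["tcp_pos"]
    c["R"]=A.T;c["t"]=-A.T@o;return s,c
E
python3 - <<'E'
from h import *
import pickle
s,c=wrist();pickle.dump(c,open("w1.pkl","wb"));cv2.imwrite("pics/w1.png",c["color"])
w=cloud(c);R=Ro.from_quat(s["tool_rot"][[1,2,3,0]]).as_matrix()
print(s["clock"],s["tcp_pos"],R[:,1],np.degrees(np.arctan2(R[1,1],R[0,1])),s["ft_force"],c["hand_eye"])
m=((w[...,2]>.034)&(w[...,2]<.046)&(abs(w[...,0]-.445)<.06)&(abs(w[...,1]-.226)<.06)).astype(np.uint8)
m=cv2.morphologyEx(m,cv2.MORPH_OPEN,np.ones((5,5)))
P=w[m>0][:,:2].astype(np.float32);print(len(P),cv2.minAreaRect(P))
E
```

```text
1.1 [0.44715955 0.22243169 0.28137439] [ 0.09677604  0.99530474 -0.00169292] 84.44644141022837 [-0.41841191  1.02848716 -0.83462869] [[-1.20430085e-03 -9.52181487e-01 -3.05530628e-01  7.87524952e-02]
 [ 9.99998950e-01 -1.39293167e-03  3.99384410e-04  2.92688691e-04]
 [-8.05869730e-04 -3.05529826e-01  9.52182165e-01 -1.30876689e-01]
 [ 0.00000000e+00  0.00000000e+00  0.00000000e+00  1.00000000e+00]]
3281 ((0.4449295997619629, 0.22505994141101837), (0.05636723339557648, 0.06886927783489227), 84.58792114257812)
```

View pics/w1.png

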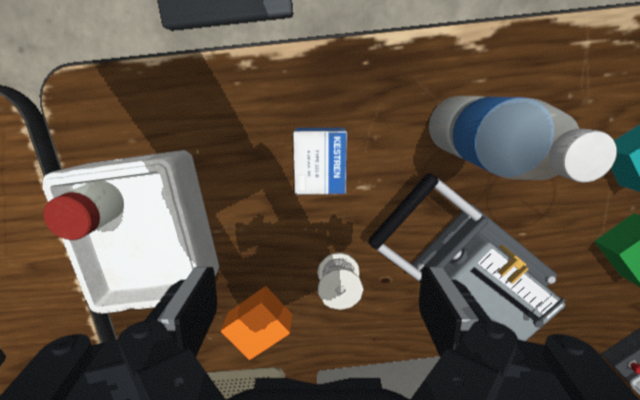

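Wrist view: the carton is at (320,161), the grip bar runs from (375,240) to (433,180), the prongs are at (513,268), and the jar cap is at (72,215). The carton measurement agrees with the top view, so I'll descend and grasp.

Call:
step_arm(
  plan=[1,0,0,-1,0,0,0,1,0,0,-1,0,0,0,1,0,0,-1,0,0,0,1,0,0,-1,0,0,0,1,0,0,-1,0,0,0],
)

```text
clock: 1.65
tcp_pos: [0.4438, 0.2269, 0.0808]
tool_rot: [-0.0, 0.045, 0.999, 0.0]
ft_force: [0.5, 0.2, -0.4]
width: 0.0856
finger_force: 0.0
```

Call:
step_arm(
  plan=[1,0,0,-0.7,0,0,0,1,0,0,-0.5,0,0,0,1,0,0,-0.35,0,0,0,1,0,0,0,0,0,0,1,0,0,0,0,0,0],
)

```text
clock: 2.15
tcp_pos: [0.445, 0.2266, 0.0211]
tool_rot: [0.0, 0.046, 0.999, 0.0]
ft_force: [0.8, -0.3, 0.5]
width: 0.0856
finger_force: 0.0
```

Call:
step_arm(
  plan=[0,0,0,0,0,0,0,0,0,0,0,0,0,0,0,0,0,0,0,0,0,0,0,0,0,0,0,0,0,0,0,0,0,0,0],
  squeeze=30,
)

```text
clock: 2.65
tcp_pos: [0.4456, 0.2263, 0.0216]
tool_rot: [0.001, 0.046, 0.999, 0.0]
ft_force: [-2.0, -0.4, 6.4]
width: 0.0558
finger_force: 33.6
```

Call:
step_arm(
  plan=[0,0,0,0.5,0,0,0,0,0,0,1,0,0,0,0,0,0,1,0,0,0,0,0,0,1,0,0,0,0,0.358,-0.875,0,0,0,0.247],
)

```text
clock: 3.15
tcp_pos: [0.4608, 0.194, 0.167]
tool_rot: [0.005, 0.033, 0.999, 0.003]
ft_force: [1.9, -1.0, -1.1]
width: 0.0553
finger_force: 32.9
```

Call:
step_arm(
  plan=[0,0.358,-0.875,0,0,0,0.247,0,0.358,-0.875,0,0,0,0.247,0,0.358,-0.875,0,0,0,0.247,0,0.358,-0.875,0,0,0,0.247,0,0.358,-0.875,0,0,0,0.247],
)

```text
clock: 3.65
tcp_pos: [0.5309, 0.0145, 0.1601]
tool_rot: [-0.0, -0.019, 1.0, 0.0]
ft_force: [1.0, -0.2, -1.2]
width: 0.0556
finger_force: 32.8
```

Call:
step_arm(
  plan=[0,0,0,0,0,0,0,0,0,0,0,0,0,0,0,0,0,0,0,0,0],
)

```text
clock: 3.95
tcp_pos: [0.5304, 0.0167, 0.1601]
tool_rot: [-0.0, -0.019, 1.0, 0.0]
ft_force: [-0.2, 0.5, -1.5]
width: 0.0556
finger_force: 32.9
```

Run:
```python
from h import *
s,c=wrist();cv2.imwrite("pics/w2.png",c["color"]);w=cloud(c);print(s["tcp_pos"],s["width"],s["finger_force"])
hsv=cv2.cvtColor(c["color"],cv2.COLOR_BGR2HSV)
m=(hsv[...,1]>150)&((hsv[...,0]<10)|(hsv[...,0]>170))&(abs(w[...,2]-.111)<.006)&(abs(w[...,1])<.06)
P=w[m][:,:2];print("jar",len(P),P.mean(0),np.ptp(P,axis=0))
m=(abs(w[...,2]-.074)<.005)&(abs(w[...,0]-.5)<.1)&(abs(w[...,1]-.015)<.085)
P=w[m][:,:2].astype(np.float32);print("rim",cv2.minAreaRect(P),P.min(0),P.max(0))
```

```text
[0.53038897 0.0167102  0.16009453] 0.05563110526778031 32.90491998195648
jar 5759 [ 0.45836278 -0.01066433] [0.04135496 0.04200468]
rim ((0.4963945150375366, 0.012398354709148407), (0.15082517266273499, 0.13420353829860687), 2.0206947326660156) [ 0.4192088 -0.056436 ] [0.5733647  0.08160497]
```

View pics/w2.png

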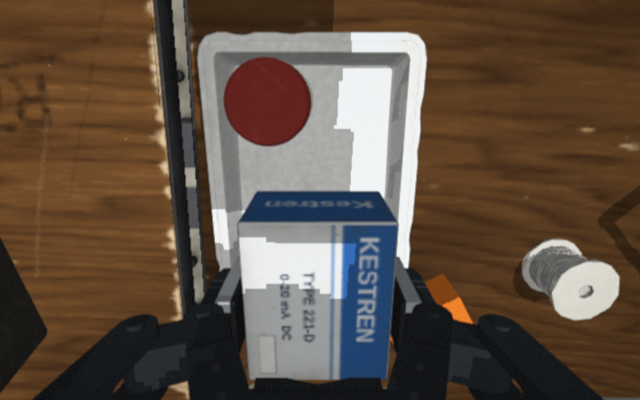

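The view shows the carton held level at (315,290), clear of the jar cap at (267,100), with both tray walls visible. I'll lower it into the tray.

Call:
step_arm(
  plan=[0,0,-0.05,-0.6,0,0,0,0,0,0,-0.6,0,0,0,0,0,0,-0.5,0,0,0,0,0,0,-0.3,0,0,0,0,0,0,-0.12,0,0,0],
)

```text
clock: 4.5
tcp_pos: [0.53, 0.0148, 0.0744]
tool_rot: [-0.001, -0.019, 1.0, 0.0]
ft_force: [0.2, 1.4, -1.9]
width: 0.0554
finger_force: 32.9
```

Call:
step_arm(
  plan=[0,0,0,-0.05,0,0,0,0,0,0,-0.05,0,0,0,0,0,0,0,0,0,0],
)

```text
clock: 4.8
tcp_pos: [0.5311, 0.0141, 0.0722]
tool_rot: [0.001, -0.019, 1.0, 0.0]
ft_force: [-0.8, -0.1, -1.0]
width: 0.0554
finger_force: 32.9
```

Call:
step_arm(
  plan=[0,0,0,-0.04,0,0,0,0,0,0,-0.02,0,0,0,0,0,0,0,0,0,0],
)

```text
clock: 5.1
tcp_pos: [0.5314, 0.014, 0.0717]
tool_rot: [0.001, -0.019, 1.0, 0.0]
ft_force: [-6.6, 0.5, 10.6]
width: 0.0555
finger_force: 34.4
```

Call:
step_arm(
  plan=[0.72,0,0,0,0,0,0,0.72,0,0,0,0,0,0,0.72,0,0,0,0,0,0,0.72,0,0,0,0,0,0],
)

```text
clock: 5.5
tcp_pos: [0.5308, 0.014, 0.0691]
tool_rot: [-0.0, -0.019, 1.0, 0.0]
ft_force: [-0.6, 0.2, -0.4]
width: 0.0614
finger_force: 0.0
```

Call:
step_arm(
  plan=[0.72,0,0,0.5,0,0,0,0.72,0,0,1,0,0,0,0.72,0,0,1,0,0,0,0.72,0,0,1,0,0,0,0.72,0,0,1,0,0,0],
)

```text
clock: 6.0
tcp_pos: [0.5305, 0.0141, 0.2507]
tool_rot: [0.0, -0.019, 1.0, 0.0]
ft_force: [0.7, 0.3, -0.1]
width: 0.061
finger_force: 0.0
```

Call:
step_arm(
  plan=[1,0,0,0.5,0,0,0,1,-0.125,0.767,0,0,0,0.993,1,-0.125,0.767,0,0,0,0.993,1,-0.125,0.767,0,0,0,0.993,1,-0.125,0.767,0,0,0,0.993],
)

```text
clock: 6.5
tcp_pos: [0.5104, 0.1379, 0.2691]
tool_rot: [0.0, -0.192, 0.981, 0.0]
ft_force: [-0.4, 1.0, -0.5]
width: 0.0853
finger_force: 0.0
```

Call:
step_arm(
  plan=[1,-0.125,0.767,0,0,0,0.993,1,-0.125,0.767,0,0,0,0.993,1,-0.125,0.767,0,0,0,0.993,1,-0.125,0.767,0,0,0,0.993,1,-0.125,0.767,0,0,0,0.993],
)

```text
clock: 7.0
tcp_pos: [0.4854, 0.2914, 0.269]
tool_rot: [-0.0, -0.399, 0.917, 0.0]
ft_force: [0.1, -0.2, -0.1]
width: 0.0854
finger_force: 0.0
```

Call:
step_arm(
  plan=[1,0,0,0,0,0,0,1,0,0,0,0,0,0,1,0,0,0,0,0,0],
)

```text
clock: 7.3
tcp_pos: [0.486, 0.2894, 0.2691]
tool_rot: [-0.0, -0.396, 0.918, -0.0]
ft_force: [0.2, -0.4, 0.1]
width: 0.0852
finger_force: 0.0
```

Run:
```python
from h import *
import pickle
s,c=wrist();pickle.dump((s,c),open("w3.pkl","wb"));cv2.imwrite("pics/w3.png",c["color"]);w=cloud(c);print(s["tcp_pos"],s["tool_rot"],s["joint_pos"])
im=c["color"];hsv=cv2.cvtColor(im,cv2.COLOR_BGR2HSV)
near=(np.hypot(w[...,0]-.505,w[...,1]-.311)<.075)
m=near&(w[...,2]>.049)&(w[...,2]<.06)&(im.max(2)<80)
P=w[m][:,:2].astype(np.float32);print("grip",len(P),cv2.minAreaRect(P))
m=(hsv[...,1]>130)&(abs(hsv[...,0]-22)<12)&(w[...,2]>.069)&(w[...,2]<.082)&(np.hypot(w[...,0]-.567,w[...,1]-.43)<.05)
P=w[m][:,:2].astype(np.float32);print("brass",len(P),cv2.minAreaRect(P))
# top camera: is the carton OK
c=read_camera("top");w=cloud(c);m=(abs(w[...,2]-.09)<.006)&(abs(w[...,0]-.53)<.06)&(abs(w[...,1]-.015)<.06)
P=w[m][:,:2].astype(np.float32);print("carton",len(P),len(P) and cv2.minAreaRect(P))
```

```text
[0.4860143  0.28935379 0.2690752 ] [-7.48009435e-05 -3.96472176e-01  9.18046727e-01 -1.24969717e-04] [ 4.71832127e-01  1.62914556e-01  1.22888148e+00 -2.43734620e-04
  1.74996194e+00 -1.91434941e+00]
grip 1157 ((0.5287356376647949, 0.33343103528022766), (0.07759302109479904, 0.10315451771020889), 46.17949676513672)
brass 12 ((0.5746781826019287, 0.4236636161804199), (0.015995929017663002, 0.01964251697063446), 43.657894134521484)
carton 691 ((0.5177294015884399, 0.015434371307492256), (0.09571567922830582, 0.057035181671381), 2.2176973819732666)
```

View pics/w3.png

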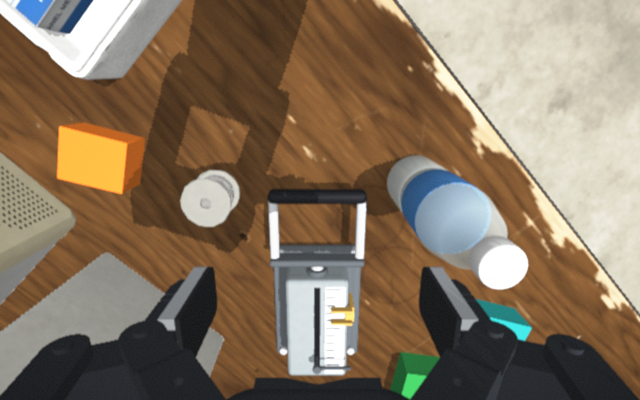

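Wrist view: the grip bar spans (270–366,196), the prongs are at (343,316), and the needle is around (333,368). The gauge is aligned with the image, so I'll work out the pull from rays at the known heights.

Run:
```python
from h import *
import pickle
s,c=pickle.load(open("w3.pkl","rb"));im=c["color"];hsv=cv2.cvtColor(im,cv2.COLOR_BGR2HSV)
b=(hsv[...,1]>110)&(abs(hsv[...,0].astype(int)-22)<12);b[:295]=0;b[340:]=0;b[:,:325]=0;b[:,362:]=0
for v in range(300,335): 
    u=np.where(b[v])[0]
    if len(u):print(v,u.min(),u.max(),len(u),end=" | ")
m=np.zeros((400,640),np.uint8);m[180:212,260:376]=(im[180:212,260:376].max(2)<75);ys,xs=np.where(m);print("\nbar",ys.min(),ys.max(),xs.min(),xs.max())
print("bar col rows",[ (u,np.where(m[:,u])[0].min(),np.where(m[:,u])[0].max()) for u in (282,300,318,336,354)])
for h in(.036,.054):
    print(h,[ray(c,u,v,h)[:2].round(4) for u,v in ((282,196),(354,196))])
print("needle cols", im[355:385,325:350].max(2).tolist()[::1] if 0 else [(v,int(im[v,328:346].max(1).min()) ) for v in range(358,380)])
e=np.array([np.cos(np.radians(46.7)),np.sin(np.radians(46.7))])
print({v:(ray(c,340,v,.075)[:2]@e).round(4) for v in range(304,332,2)},{v:(ray(c,335,v,.08)[:2]@e).round(4) for v in range(358,378,2)})
print({v:[(ray(c,318,v,h)[:2]@e).round(4) for h in(.054,.045,.036)] for v in range(186,208,2)})
cv2.imwrite("pics/w3c.png",cv2.resize(im[180:390,255:385],None,fx=2.8,fy=2.8,interpolation=cv2.INTER_NEAREST))
```

```text
300 349 361 5 | 301 349 361 6 | 302 349 361 6 | 303 349 361 6 | 304 349 361 6 | 305 349 361 6 | 306 349 361 7 | 307 346 361 10 | 308 332 361 24 | 309 332 361 24 | 310 332 361 24 | 311 332 361 24 | 312 332 361 15 | 313 345 361 11 | 314 346 361 10 | 315 346 361 10 | 316 346 361 10 | 317 346 361 10 | 318 345 361 11 | 319 344 361 12 | 320 332 361 25 | 321 332 361 24 | 322 332 361 23 | 323 332 361 23 | 324 345 361 10 | 325 359 361 3 | 326 359 361 3 | 327 359 361 3 | 328 359 361 3 | 329 359 361 3 | 330 359 361 3 | 331 359 361 3 | 332 359 361 3 | 333 359 361 3 | 334 359 361 3 | 
bar 183 211 267 373
bar col rows [(282, np.int64(187), np.int64(203)), (300, np.int64(189), np.int64(203)), (318, np.int64(188), np.int64(203)), (336, np.int64(184), np.int64(203)), (354, np.int64(188), np.int64(205))]
0.036 [array([0.5354, 0.2865]), array([0.4788, 0.3399])]
0.054 [array([0.5302, 0.2838]), array([0.4764, 0.3346])]
needle cols [(358, 181), (359, 187), (360, 191), (361, 191), (362, 188), (363, 185), (364, 180), (365, 156), (366, 113), (367, 96), (368, 120), (369, 140), (370, 155), (371, 156), (372, 15
[... 721 characters left out ...]
4(0.562), np.float64(0.5645)], 188: [np.float64(0.5617), np.float64(0.5642), np.float64(0.5667)], 190: [np.float64(0.5638), np.float64(0.5664), np.float64(0.5689)], 192: [np.float64(0.5659), np.float64(0.5686), np.float64(0.5712)], 194: [np.float64(0.5681), np.float64(0.5707), np.float64(0.5734)], 196: [np.float64(0.5702), np.float64(0.5729), np.float64(0.5757)], 198: [np.float64(0.5724), np.float64(0.5752), np.float64(0.5779)], 200: [np.float64(0.5745), np.float64(0.5774), np.float64(0.5802)], 202: [np.float64(0.5767), np.float64(0.5796), np.float64(0.5825)], 204: [np.float64(0.5789), np.float64(0.5818), np.float64(0.5848)], 206: [np.float64(0.5811), np.float64(0.5841), np.float64(0.5871)]}
```

View pics/w3c.png

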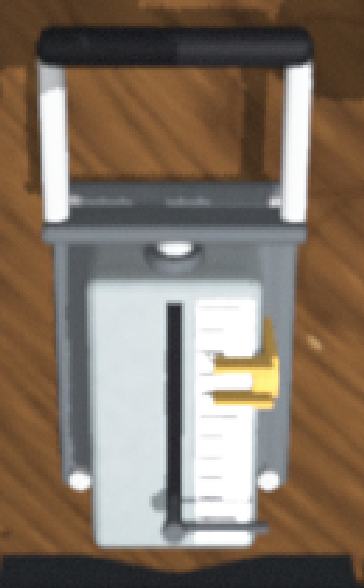

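The crop shows the prongs at rows ~310 and ~322 and the needle at row ~368 of the full picture. That puts the pull to the mark at about 72 mm and the pointer now at about 8 mm, both within the given ranges. I'll shut the fingers and lower them into the D, with the camera on the pull side and clear of the bottle, then hook the bar.

Call:
step_arm(
  plan=[0,0.49,0.535,0,0,0,0,0,0.49,0.535,0,0,0,0,0,0,0,0,0,0,0,0,0,0,0,0,0,0,0,0,0,0,0,0,0],
  squeeze=20,
)

```text
clock: 7.9
tcp_pos: [0.5249, 0.3322, 0.2696]
tool_rot: [0.0, -0.397, 0.918, 0.0]
ft_force: [-0.1, -0.1, 0.5]
width: 0.0122
finger_force: 0.0
```

Call:
step_arm(
  plan=[0,0,0,-1,0,0,0,0,0,0,-1,0,0,0,0,0,0,-1,0,0,0,0,0,0,-0.7,0,0,0,0,0,0,-0.3,0,0,0],
)

```text
clock: 8.4
tcp_pos: [0.5235, 0.3316, 0.1064]
tool_rot: [-0.002, -0.397, 0.918, -0.0]
ft_force: [-0.5, 0.0, -0.1]
width: -0.0001
finger_force: 0.0
```

Call:
step_arm(
  plan=[0,0,0,-0.5,0,0,0,0,0,0,-0.5,0,0,0,0,0,0,-0.5,0,0,0,0,0,0,-0.3,0,0,0,0,0,0,0,0,0,0],
)

```text
clock: 8.9
tcp_pos: [0.5245, 0.3325, 0.0364]
tool_rot: [-0.001, -0.397, 0.918, -0.0]
ft_force: [0.5, 0.1, -0.1]
width: 0.0001
finger_force: 0.0
```

Call:
step_arm(
  plan=[0,-0.0857,-0.091,0,0,0,0,0,-0.0857,-0.091,0,0,0,0,0,-0.0857,-0.091,0,0,0,0,0,-0.0857,-0.091,0,0,0,0,0,0,0,0,0,0,0],
)

```text
clock: 9.4
tcp_pos: [0.5118, 0.3187, 0.0386]
tool_rot: [0.002, -0.397, 0.918, 0.0]
ft_force: [4.3, 3.9, 3.1]
width: -0.0
finger_force: 2.4
```

```bash
cat > chk.py <<'E'
from h import *
import sys
e=np.array([np.cos(np.radians(46.7)),np.sin(np.radians(46.7))]);n=np.array([-e[1],e[0]])
s,c=wrist();im=c["color"];f=s["ft_force"][:2]
print(s["clock"],"e,n",s["tcp_pos"][:2]@e,s["tcp_pos"][:2]@n,"z",s["tcp_pos"][2],"F",f@e,f@n)
cv2.imwrite(sys.argv[1],im);w=cloud(c)
m=(w[...,2]>.05)&(w[...,2]<.058)&(im.max(2)<90)&(abs(w[...,:2]@n+.154)<.06)&(w[...,:2]@e<.60)
p=w[m][:,:2]@e;print("bar e range",len(p),np.percentile(p,[2,50,98]))
E
python3 chk.py pics/w4.png
```

```text
9.4 e,n 0.5829426786662049 -0.15395221764311393 z 0.03862503671168883 F 5.752514793561549 -0.4775548513653569
bar e range 8575 [0.55860848 0.56360888 0.57609924]
```

Call:
step_arm(
  plan=[0,-0.0857,-0.091,0,0,0,0,0,-0.1715,-0.182,0,0,0,0,0,-0.1715,-0.182,0,0,0,0,0,-0.1715,-0.182,0,0,0,0,0,-0.1715,-0.182,0,0,0,0],
)

```text
clock: 9.95
tcp_pos: [0.4817, 0.2868, 0.0386]
tool_rot: [0.003, -0.397, 0.918, 0.001]
ft_force: [7.4, 8.1, 2.2]
width: -0.0001
finger_force: 5.3
```

Call:
step_arm(
  plan=[0,-0.1715,-0.182,0,0,0,0,0,-0.0857,-0.091,0,0,0,0,0,0,0,0,0,0,0,0,0,0,0,0,0,0],
)

```text
clock: 10.35
tcp_pos: [0.4717, 0.2762, 0.0386]
tool_rot: [0.003, -0.397, 0.918, 0.001]
ft_force: [6.8, 7.2, 1.9]
width: 0.0
finger_force: 5.3
```

```bash
python3 chk.py pics/w5.png
```

```text
10.35 e,n 0.5244641929475474 -0.15387544156153177 z 0.038633413740970804 F 9.894433349882142 -0.054757976354979476
bar e range 8599 [0.500138   0.50510126 0.51757969]
```

View pics/w5.png

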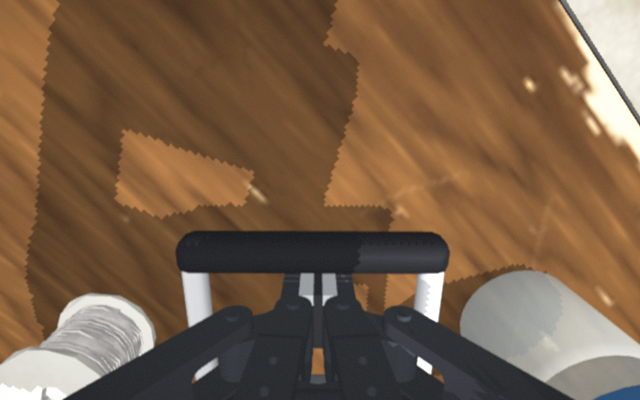

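This view shows the two shut fingers hooked in the D behind the bar at (315,252), with the bottle at the right and the reel at the left, both untouched. Next I'll check the pull and the pointer from the fixed cameras.

```bash
cat > chk2.py <<'E'
from h import *
import sys,pickle
e=np.array([np.cos(np.radians(46.7)),np.sin(np.radians(46.7))]);n=np.array([-e[1],e[0]])
def bar(c):
    w=cloud(c);im=c["color"];W=w[...,:2]
    m=(im.max(2)<70)&(w[...,2]>.045)&(w[...,2]<.060)&(W@e>.48)&(W@e<.59)&(abs(abs(W@n+.154)-.036)<.014)
    v,u=np.where(m);P=np.array([ray(c,a,b,.054)[:2] for a,b in zip(u,v)]);q=P@e
    return len(q),np.median(q),q.mean(),(P@n).mean()
c0=pickle.load(open("top.pkl","rb"));c1=read_camera("top");print("top",bar(c0),bar(c1))
s0=pickle.load(open("scene.pkl","rb"));s1=read_camera("scene")
def uv(c,X):
    p=c["camera_matrix"]@(c["R"]@X+c["t"]);return (p[:2]/p[2]).round().astype(int)
M=np.r_[.70*e-.134*n,.078];out=[]
for c in(c0,c1,s0,s1):
    u,v=uv(c,M);out.append(cv2.resize(c["color"][v-25:v+25,u-33:u+33],(396,300),interpolation=cv2.INTER_CUBIC))
cv2.imwrite(sys.argv[1],np.vstack([np.hstack(out[:2]),np.hstack(out[2:])]))
E
python3 chk2.py pics/q1.png
```

```text
top (113, np.float64(0.5724892644345202), np.float64(0.5727686098415251), np.float64(-0.15534587469299993)) (26, np.float64(0.507420627263506), np.float64(0.5072480736034567), np.float64(-0.12594325751176644))
```

View pics/q1.png

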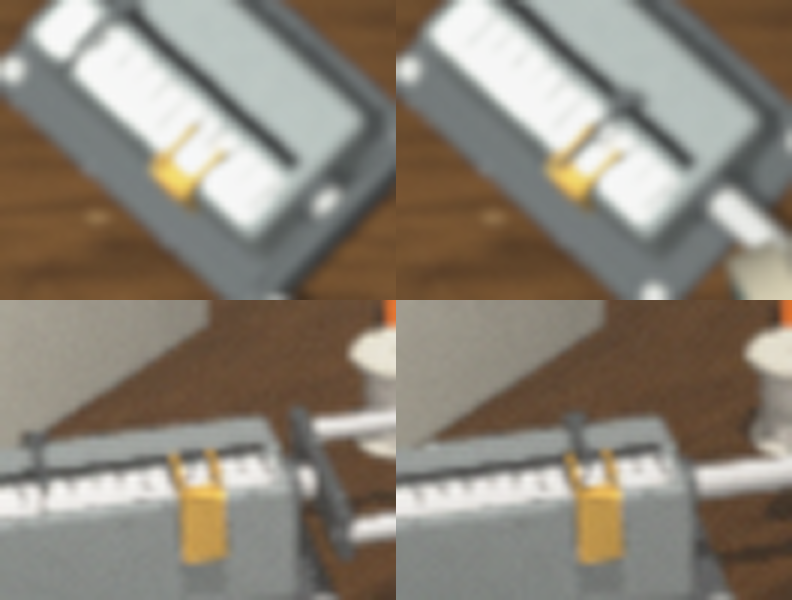

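The pictures agree. The top camera shows the pull at 65 mm, and the needle in the right panels overlaps the home-side prong at about (572,455), so roughly 7 mm remain.

Call:
step_arm(
  plan=[0,-0.062,-0.066,0,0,0,0,0,-0.062,-0.066,0,0,0,0,0,0,0,0,0,0,0,0,0,0,0,0,0,0],
)

```text
clock: 10.9
tcp_pos: [0.4668, 0.271, 0.0386]
tool_rot: [0.003, -0.397, 0.918, 0.001]
ft_force: [6.9, 9.0, 1.2]
width: 0.0001
finger_force: 5.7
```

```bash
python3 chk.py pics/w6.png; python3 chk2.py pics/q2.png
```

```text
10.9 e,n 0.5174243385102959 -0.15385793183289478 z 0.03862859973206204 F 11.279453917028633 1.1382386582449975
bar e range 8570 [0.49312893 0.49812746 0.51049976]
top (113, np.float64(0.5724892644345202), np.float64(0.5727686098415251), np.float64(-0.15534587469299993)) (25, np.float64(0.500574264187102), np.float64(0.5003854785792816), np.float64(-0.1258865807296808))
```

View pics/q2.png

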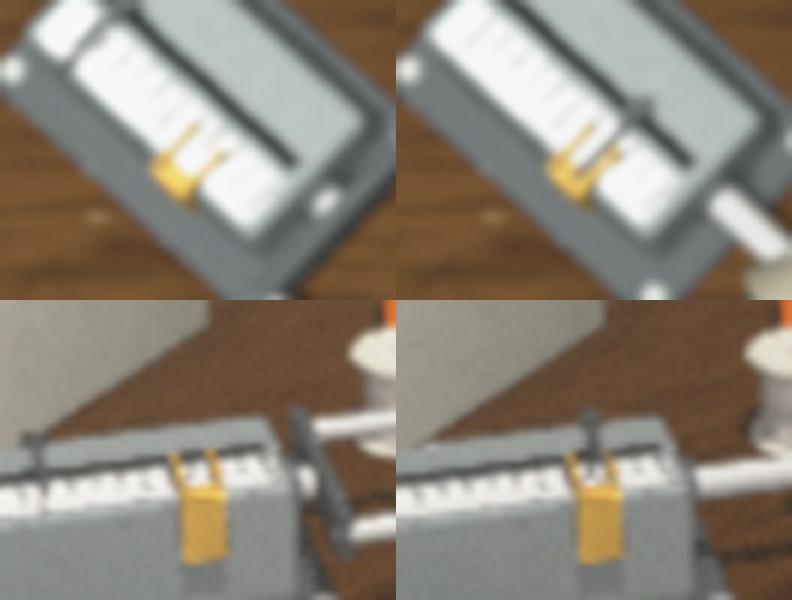

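The needle now sits centred between the prongs, at x≈589 between 571 and 608 in the lower right panel. I'll hold for 2 s, then ease the handle back.

Call:
step_arm(
  plan=[0,0,0,0,0,0,0,0,0,0,0,0,0,0,0,0,0,0,0,0,0,0,0,0,0,0,0,0,0,0,0,0,0,0,0],
)

```text
clock: 11.55
tcp_pos: [0.4669, 0.2711, 0.0386]
tool_rot: [0.003, -0.397, 0.918, 0.001]
ft_force: [7.3, 8.1, 1.9]
width: 0.0001
finger_force: 5.7
```

Call:
step_arm(
  plan=[0,0,0,0,0,0,0,0,0,0,0,0,0,0,0,0,0,0,0,0,0,0,0,0,0,0,0,0,0,0,0,0,0,0,0],
)

```text
clock: 12.05
tcp_pos: [0.4669, 0.2711, 0.0386]
tool_rot: [0.003, -0.397, 0.918, 0.001]
ft_force: [7.9, 8.0, 1.0]
width: -0.0002
finger_force: 5.7
```

Call:
step_arm(
  plan=[0,0,0,0,0,0,0,0,0,0,0,0,0,0,0,0,0,0,0,0,0,0,0,0,0,0,0,0,0,0,0,0,0,0,0],
)

```text
clock: 12.55
tcp_pos: [0.4669, 0.2711, 0.0386]
tool_rot: [0.003, -0.397, 0.918, 0.001]
ft_force: [6.8, 8.2, 0.7]
width: 0.0002
finger_force: 5.7
```

Call:
step_arm(
  plan=[0,0,0,0,0,0,0,0,0,0,0,0,0,0,0,0,0,0,0,0,0,0,0,0,0,0,0,0,0,0,0,0,0,0,0],
)

```text
clock: 13.05
tcp_pos: [0.4669, 0.2711, 0.0386]
tool_rot: [0.003, -0.397, 0.918, 0.001]
ft_force: [7.9, 8.3, 1.0]
width: -0.0
finger_force: 5.7
```

Call:
step_arm(
  plan=[0,0.0857,0.091,0,0,0,0,0,0.0857,0.091,0,0,0,0,0,0.0857,0.091,0,0,0,0,0,0.0857,0.091,0,0,0,0,0,0.0857,0.091,0,0,0,0],
)

```text
clock: 13.55
tcp_pos: [0.4839, 0.2891, 0.0386]
tool_rot: [0.003, -0.397, 0.918, 0.001]
ft_force: [6.2, 6.4, 2.9]
width: 0.0002
finger_force: 4.4
```

Call:
step_arm(
  plan=[0,0.0857,0.091,0,0,0,0,0,0.0857,0.091,0,0,0,0,0,0.0857,0.091,0,0,0,0,0,0.0857,0.091,0,0,0,0,0,0.0857,0.091,0,0,0,0],
)

```text
clock: 14.05
tcp_pos: [0.5008, 0.307, 0.0386]
tool_rot: [0.002, -0.397, 0.918, 0.0]
ft_force: [4.7, 4.3, 4.8]
width: 0.0001
finger_force: 3.1
```

Call:
step_arm(
  plan=[0,0.0857,0.091,0,0,0,0,0,0.0857,0.091,0,0,0,0,0,0.0857,0.091,0,0,0,0,0,0.05,0.053,0,0,0,0,0,0.05,0.053,0,0,0,0],
)

```text
clock: 14.55
tcp_pos: [0.5143, 0.3215, 0.0378]
tool_rot: [0.001, -0.397, 0.918, 0.0]
ft_force: [3.2, 3.3, 3.3]
width: 0.0002
finger_force: 2.2
```

Call:
step_arm(
  plan=[0,0.05,0.053,0,0,0,0,0,0.05,0.053,0,0,0,0,0,0.05,0.053,0,0,0,0,0,0.05,0.053,0,0,0,0,0,0,0,0,0,0,0],
)

```text
clock: 15.05
tcp_pos: [0.5213, 0.3293, 0.0363]
tool_rot: [-0.001, -0.397, 0.918, -0.0]
ft_force: [0.2, 0.5, 0.2]
width: 0.0001
finger_force: 0.0
```

Call:
step_arm(
  plan=[0,0.07,0.075,0,0,0,0,0,0,0,0.3,0,0,0,0,0,0,0.6,0,0,0,0,0,0,1,0,0,0,0,0,0,1,0,0,0],
)

```text
clock: 15.55
tcp_pos: [0.5241, 0.3323, 0.1549]
tool_rot: [-0.0, -0.397, 0.918, -0.0]
ft_force: [0.3, 0.7, 0.6]
width: -0.0001
finger_force: 0.0
```

Call:
step_arm(
  plan=[0,0,0,1,0,0,0,0,0,0,1,0,0,0,0,0,0,1,0,0,0,0,-0.6,-0.6,0,0,0,0,0,-0.6,-0.6,0,0,0,0],
)

```text
clock: 16.05
tcp_pos: [0.4764, 0.2843, 0.2756]
tool_rot: [0.002, -0.398, 0.918, 0.0]
ft_force: [0.2, -0.1, 0.3]
width: -0.0004
finger_force: 0.0
```

Call:
step_arm(
  plan=[1,-0.3,-0.3,0,0,0,0,1,0,0,0,0,0,0,1,0,0,0,0,0,0,1,0,0,0,0,0,0,1,0,0,0,0,0,0],
)

```text
clock: 16.55
tcp_pos: [0.4648, 0.2729, 0.2729]
tool_rot: [-0.0, -0.397, 0.918, 0.0]
ft_force: [-0.2, -0.3, 0.8]
width: 0.0724
finger_force: 0.0
```

Run:
```python
from h import *
s,c=wrist();im=c["color"];cv2.imwrite("pics/w7.png",im);hsv=cv2.cvtColor(im,cv2.COLOR_BGR2HSV);w=cloud(c)
e=np.array([np.cos(np.radians(46.7)),np.sin(np.radians(46.7))]);n=np.array([-e[1],e[0]])
print(s["clock"],s["tcp_pos"],s["ft_force"])
K=c["camera_matrix"]
def uv(X):
    p=K@(c["R"]@X+c["t"]);return p[:2]/p[2]
# profile along e on line of needle (n=-.134), z=.08 and brass at .075
for k in np.arange(.68,.722,.0015):
    a=uv(np.r_[k*e-.137*n,.078]).round().astype(int);print(round(k,4),im[a[1],a[0]],end=" ")
W=w[...,:2];m=(w[...,2]>.05)&(w[...,2]<.058)&(im.max(2)<80)&(abs(W@n+.154)<.055)&(W@e<.585)
v,u=np.where(m);q=np.array([ray(c,a,b,.054)[:2]@e for a,b in zip(u,v)]);print("\nbar",len(q),np.median(q),np.percentile(q,[2,98]))
c=read_camera("top");w=cloud(c);m=(abs(w[...,2]-.09)<.004)&(w[...,0]>.49)&(w[...,0]<.58)&(abs(w[...,1]-.015)<.06)
P=w[m][:,:2].astype(np.float32);print("carton",cv2.minAreaRect(P),np.median(w[m][:,2]))
```

```text
16.55 [0.46481041 0.27290093 0.27287348] [-0.21421946 -0.29071865  0.7718669 ]
0.68 [255 254 254] 0.6815 [254 253 252] 0.683 [235 233 232] 0.6845 [182 190 195] 0.686 [ 77 117 140] 0.6875 [ 54 106 132] 0.689 [ 56 112 141] 0.6905 [ 73 146 183] 0.692 [113 198 234] 0.6935 [193 238 250] 0.695 [251 253 253] 0.6965 [251 250 249] 0.698 [183 180 177] 0.6995 [103 100  97] 0.701 [106 102  97] 0.7025 [113 115 114] 0.704 [ 90 114 127] 0.7055 [ 70 130 162] 0.707 [167 231 249] 0.7085 [239 249 252] 0.71 [241 241 243] 0.7115 [205 200 198] 0.713 [239 237 235] 0.7145 [255 255 255] 0.716 [255 255 254] 0.7175 [254 254 254] 0.719 [255 254 254] 0.7205 [250 249 248] 
bar 983 0.5714612388802348 [0.565783   0.57823964]
carton ((0.5313024520874023, 0.015745652839541435), (0.0690295547246933, 0.05752904713153839), 2.1642236709594727) 0.0901240649339905
```

The needle reads 0.700, mid-gap. The bar is home at 0.5715 and the carton's top is level at 0.090, in the tray. Handing in.

```bash
python3 -c "
from plant import *
print(finish_job())"
```

```text
the job is handed in; nothing more can be done
None
```

I handed the job in at about 17 s on the robot's clock; no verdict came back. My last camera check showed the carton flat on the tray floor beside the jar, the pointer mid-gap between the prongs after a hold of just over 2 s, and the handle eased fully home. I saw no contact with the bottle, reel or jar, but did not re-measure their positions at the end.

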